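# Push the grounds drawer home into the coffee grinder

## Robot

A 7-joint arm with a two-finger parallel gripper is mounted at the origin on the work surface. World frame = base frame: x ahead of the robot, y to its left, z up, the work surface at z = 0. Lengths are in m, angles in rad, forces in N, time in s.
With the tool pointing down it reaches from about 0.35 to 0.9 m from the base axis. Payload 7.2 kg.
Tool frame: the origin (TCP) lies midway between the tips of the shut fingers; the grasp point (between the pads) lies robot.grasp_offset behind it (robot.grasp_offset is the distance from the TCP to the grasp point, in m); z points along the fingers, y is the line along which they close (so a half turn about z gives the same grasp; the last joint's range is limited). The gripper opens to 85 mm and grips with 20 to 120 N. Pads are 22 mm wide; open, the fingers measure 114 mm over their backs; the gripper's body (76 mm by 85 mm) begins 54 mm behind the grasp point. The pads swing forward as they close: fully open they stand 13 mm farther back than shut.
Start: joints at [1.096, 0.411, -0.013, 1.596, 0.006, 1.134, -0.082], TCP at [0.247, -0.574, 0.231] pointing down, gripper open.
Joint ranges: [-2.95, 2.95], [-0.29, 1.99], [-1.47, 1.44], [0.14, 2.54], [-1.03, 4.17], [0.13, 1.85], [-2.86, 2.86]. Speed limits (rad/s): [2.39, 2.39, 3.01, 3.01, 3.14, 3.14, 3.14].

## Interface

Orientations are given as a 3x3 rotation matrix whose columns are the frame's x, y, z axes.
In Python, from workcell import status, eyes, robot gives the robot as it stands.
- The arm moves only by the tool servo_tool, never from a script. Its argument "motion" is one flat list of numbers, 4 for each row, row after row: the shift along the tool's x, y, z as a fraction of full scale, then the turn about the tool's z as a fraction of full scale. A call has 1 to 8 rows; each row is the pose to reach, as a shift and turn from the pose commanded when the call began, along the tool's axes at that moment; what a row does not reach only later rows make up. Full scale, the value 1, is 20 cm for a shift and 0.5 rad for a turn. A row lasts 1/12 s, in which the tool goes at most 41.7 mm and 7.16 degrees, less where a joint would pass 70% of its speed; a pose out of reach is approached as far as the arm can. A call with a number of a shift or a turn outside -1 to 1 is refused whole. A call with a gripper value outside its range is refused whole. "grip" is the closure, from -1 (fully open) to 1 (shut), set as the call begins (left out, the last holds). The fingers move at their own pace and stop on an object; "force" is the grip in N (left out, the last holds). Time passes only in rows, so rows that repeat a pose let the fingers close. It gives the time, the measured TCP pose, the force, the opening and the grip force at its end, in the units of the state.
- status.sense(): the state, without advancing time (a new reading comes with each control period).
- eyes.get_image(name): name is "side" or "top"; returns the picture (480x640x3 uint8, red, green, blue); there is no depth.
- eyes.calibration(name): a dict with "mtx" (3x3 intrinsics, pixels), "dist" ([k1, k2, p1, p2, k3] as OpenCV has them; the pictures are not rectified), "R" (3x3) and "t" (3): a world point X has camera coordinates R X + t. Camera axes: x right, y down, z forward; pixel columns grow to the right and rows downward; lengths in m; the calibration is good to about 2 mm. A picture is of the moment at which its call begins. calibration takes no time and is no camera call.
- robot.hand_in(): hands the job in; it is judged then, once.
The state is a dict: "clock": time; "q": joint angles; "qvel": joint speeds; "joint_torque": joint torques, N m; "ee_pos": TCP position; "eef_rot": TCP orientation; "ft_force": force on the tool from outside, world axes, zero at the start; "wrist_torque": the same for the moment, N m; "width": finger opening in m; "gripper_force": force on a finger pad.
Only numpy, scipy, OpenCV 4.12 (cv2) and the standard library are available. Lean on these libraries where they do the work, as an engineer would, in place of code of your own. Each camera call takes 0.05 s, during which the arm holds its last target. There are 200 camera calls.

## Task

Line up the empty red grounds drawer with the black grinder and push it along the worktop, through the narrow gap between the grinder's two cheeks, until it is fully home against the back of the bay. Only push it with the fingers and never pick it up or tip it, and leave the other things standing where they are.

Things in the scene. Friction and masses are not known exactly. Their poses are not given: they have to be found in the camera images.
- drawer: loose grounds drawer, red plastic, open-topped box 113 long (x) x 78 wide (y) x 62 high, walls 4, flat outer faces, upright corners rounded 8, 0.1 to 0.25 kg. Origin: centre of its underside; x points from its front (black panel) to its tail, which enters the bay first. Starts flat on the worktop 110 to 160 out from the mouth, up to 35 to either side, up to 0.35 rad askew
- grinder: black plastic coffee grinder, fixed, 314 tall. Two upright cheeks (18 thick, 66 high, rounded front ends) stand on the worktop 83 apart, 2.5 free on each side of the drawer; the bay between them is 110 deep, has no floor and ends at the motor foot. Origin on the worktop midway between the cheeks' front ends (the mouth); x points straight into the bay, z up
- bay_home (a point): point on the worktop, axes as the grinder's, 53.5 mm in from the mouth on the bay's middle line: where the drawer's origin lies when it is fully home, touching the back of the bay; its front then stands 3 mm out of the mouth
- head_front (a point): lower front edge, mid-width, of the grinder's head, which overhangs the bay from 55 mm behind the mouth, 75 above the worktop (chute down to 66), 123 wide (y), to 210 behind the mouth; grind dial sticks out 17 on its +y side. Axes as the grinder's
- pot: aluminium pot with a screw-top lid, 110 diameter (140 over its two lugs), 141 tall, loose, to be left alone; origin at the centre of its underside
- jebena: dark clay coffee jebena with round belly (126 diameter), long neck, handle (+y) and spout (-y), 246 tall, loose, to be left alone; origin at the centre of its underside
- funnel: small steel funnel standing on its mouth, 88 diameter, 80 tall, loose, to be left alone; origin at the centre of its mouth on the worktop
- tray: round bamboo tray, 192 diameter, 20 high at the rim, loose, to be left alone; origin at the centre of its underside
- cup_a: glass cup standing on the tray, 62 diameter, 78 tall, loose, to be left alone; origin at the centre of its underside
- cup_b: second glass cup standing on the tray, 62 diameter, 78 tall, loose, to be left alone; origin at the centre of its underside
Mind the look-alikes: they are no part of the job. Leave any blue look-alike of the drawer alone.

How it is judged:
On the way:
1. the drawer's tail is between the cheeks, squarely, on the worktop (x of drawer in the frame of grinder above -0.045 m and angle between the x axis of drawer and the x axis of grinder, either way round below 0.12 rad and y of drawer in the frame of grinder between -0.012 and 0.012 m and height (world z) of drawer below 0.006 m).
At the end, for the whole second after the job is handed in: The drawer stands flat and at rest on the worktop between the cheeks, within 5 mm of touching the back of the bay and within 0.07 rad of square (x of drawer in the frame of grinder between 0.0485 and 0.0565 m and y of drawer in the frame of grinder between -0.005 and 0.005 m and angle between the x axis of drawer and the x axis of grinder, either way round below 0.07 rad and angle between drawer's own z axis and vertical below 0.05 rad and height (world z) of drawer below 0.004 m and linear speed of drawer below 0.02 m/s).
It fails at once if the drawer is lifted (more than 10 mm) or tipped (more than 0.2 rad) (height (world z) of drawer above 0.01 m or angle between drawer's own z axis and vertical above 0.2 rad).
It fails at once if the pot, jebena, funnel, tray or a cup is shifted by more than 15 mm or tipped by more than 0.3 rad (distance of any of pot, jebena, funnel, tray, cup_a, cup_b from where it was at the start of the episode above 0.015 m or angle between any of pot, jebena, funnel, cup_a, cup_b's own z axis and vertical above 0.3 rad).
It also fails if it takes over 64 s, if anything falls off the work surface, if the arm or the gripper's body presses on something with over 40 N, if the wrist force passes 120 N, or if a joint passes its speed limit or range.

## Working session

There is one attempt and no reset: what is moved stays moved. The work goes in short steps, Python scripts to look and compute and a tool call to move; the robot and the scene stay as the last step left them, time stands still between calls to the robot, and variables do not carry over. Pictures are saved under pics/ and viewed, at most 10 in all, crops included, and the job is handed in when it is done.

Besides the shell and the picture viewer there is one more tool, called after ">>>" as name(argument=value, ...) on one line, values as JSON. servo_tool: Moves the arm, as the interface text tells. Shift numbers are shares of 20 cm and turn numbers shares of 0.5 rad, none past 1 either way. Its arguments: {"type":"object","properties":{"motion":{"type":"array"},"grip":{"type":"number"},"force":{"type":"number"}},"required":["motion"]}

```bash
mkdir -p pics
python3 - <<'E'
from workcell import status, eyes, robot
import cv2
for n in("top","side"):
    cv2.imwrite(f"pics/{n}0.png",eyes.get_image(n)[:,:,::-1])
    c=eyes.calibration(n);print(n,c)
s=status.sense();print(s["ee_pos"],s["eef_rot"],s["width"],s["clock"],robot.grasp_offset)
E
```

```text
top {'mtx': array([[437.13431309,   0.        , 320.27011856],
       [  0.        , 437.13431309, 243.77156549],
       [  0.        ,   0.        ,   1.        ]]), 'dist': array([-0.06834322,  0.        ,  0.        ,  0.        ,  0.        ]), 'R': array([[ 0.01552721, -0.99953683,  0.02617324],
       [-0.9804941 , -0.02035043, -0.19549215],
       [ 0.19593424, -0.02262726, -0.98035595]]), 't': array([0.02972957, 0.56816629, 1.10301753])}
side {'mtx': array([[496.29289306,   0.        , 319.17205839],
       [  0.        , 496.29289306, 243.33131158],
       [  0.        ,   0.        ,   1.        ]]), 'dist': array([-0.09103027,  0.        ,  0.        ,  0.        ,  0.        ]), 'R': array([[-0.25967641,  0.96568852,  0.00372203],
       [ 0.79612747,  0.21625927, -0.56516634],
       [-0.54657956, -0.14379715, -0.82496858]]), 't': array([ 0.09860979, -0.40426809,  1.64294738])}
[ 0.2470871  -0.5736117   0.23054406] [[ 9.18378182e-01  3.95703256e-01 -6.69316471e-04]
 [ 3.95703806e-01 -9.18377308e-01  1.27187845e-03]
 [-1.11398614e-04 -1.43291650e-03 -9.99998967e-01]] 0.08532040433577329 0.1 0.0187
```

View pics/top0.png

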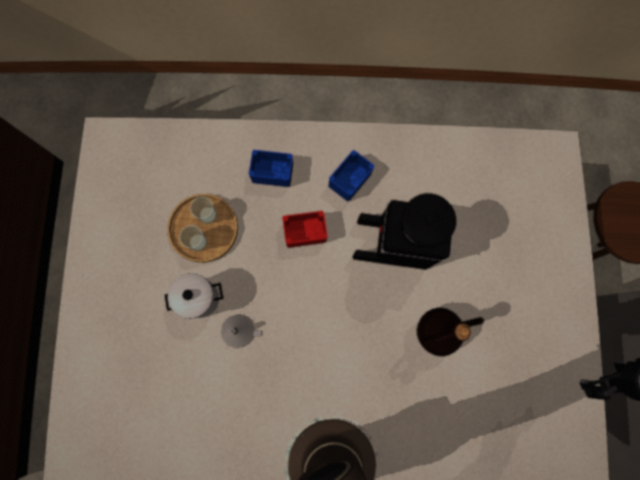

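View pics/side0.png

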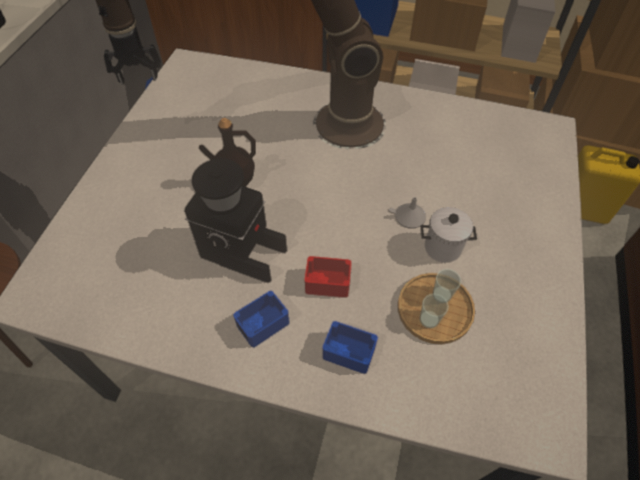

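Top view: the red drawer is at about (305,229), and the cheeks' front ends are at about (360,220) and (356,256), so the bay opens to the left (+y). The tray, cups and pot are further left at about (205,228) and (190,295). Next I'll measure the drawer and cheeks.

```bash
cat > h.py <<'E'
from workcell import status, eyes, robot
import cv2, numpy as np
def ray(n,px,z):
    c=eyes.calibration(n);p=cv2.undistortPoints(np.float64(px).reshape(-1,1,2),c["mtx"],c["dist"]).reshape(-1,2)
    d=np.c_[p,np.ones(len(p))]@c["R"];o=-c["R"].T@c["t"]
    return o+d*((z-o[2])/d[:,2])[:,None]
def proj(n,X):
    c=eyes.calibration(n);return cv2.projectPoints(np.float64(X).reshape(-1,1,3),cv2.Rodrigues(c["R"])[0],c["t"],c["mtx"],c["dist"])[0].reshape(-1,2)
def red(im):
    h=cv2.cvtColor(im,cv2.COLOR_RGB2HSV);return (((h[...,0]<8)|(h[...,0]>172))&(h[...,1]>150)&(h[...,2]>50)).astype(np.uint8)*255
def big(n,im):
    c=max(cv2.findContours(red(im),0,1)[0],key=cv2.contourArea);return c
E
python3 - <<'E'
from h import *
a=eyes.get_image("top");b=eyes.get_image("side")
for n,im in(("top",a),("side",b)):
    c=big(n,im);print(n,cv2.boundingRect(c),cv2.contourArea(c))
    P=ray(n,c,.062)[:,:2].astype(np.float32);print(cv2.minAreaRect(P*1000))
A=cv2.resize(a[185:285,270:470],None,fx=4,fy=4,interpolation=2);B=cv2.resize(b[170:300,180:380],None,fx=3,fy=3,interpolation=2)
o=np.zeros((400,800,3),np.uint8);o=A
B=cv2.resize(b[215:305,200:360],None,fx=5,fy=5,interpolation=2)
g=lambda i:(255*(i/255.)**.5).astype(np.uint8)
cv2.imwrite("pics/a1.png",g(A)[:,:,::-1]);cv2.imwrite("pics/b1.png",g(B)[:,:,::-1])
E
```

```text
top (283, 211, 44, 36) 1219.5
((606.989990234375, 82.06564331054688), (85.2502670288086, 110.69890594482422), 8.975666999816895)
side (305, 257, 46, 30) 570.5
((616.1254272460938, 85.2368392944336), (76.62789916992188, 109.35191345214844), 9.188641548156738)
```

View pics/a1.png

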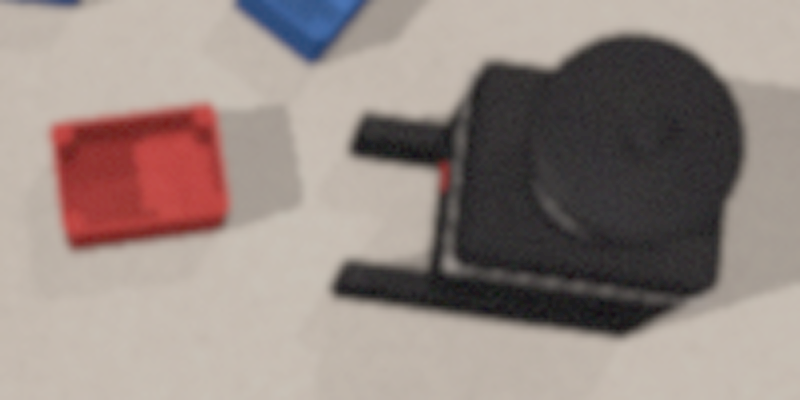

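View pics/b1.png

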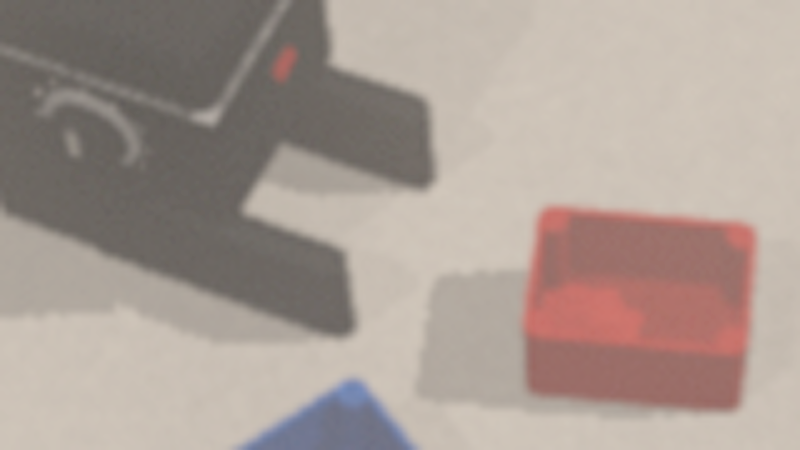

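Crop of the top view: upper cheek front end is at crop (365,113)-(352,153) and lower cheek front end at (345,262)-(335,293). The side view shows the same two cheeks. Now I'll fit the cheek edges and the drawer rim.

```bash
cat >> h.py <<'E'
def cross(v,t):
    s=np.sign(v-t);i=np.where(s[1:]*s[:-1]<0)[0];return i+(t-v[i])/(v[i+1]-v[i]),s[i+1]
E
python3 - <<'E'
from h import *
a=eyes.get_image("top");g=cv2.cvtColor(a,cv2.COLOR_RGB2GRAY).astype(float)
L={}
for c in range(364,377):
    r,s=cross(g[205:275,c],75);r=r+205
    if len(r)==4: [L.setdefault(k,[]).append((c,r[k])) for k in range(4)]
for k,z in zip(range(4),(.066,0,.066,0)):
    P=ray("top",L[k],z);v=cv2.fitLine(np.float32(P[:,:2]*1000),2,0,.01,.01).ravel()
    v[:2]*=-np.sign(v[1]);print(k,len(P),"slope dx/d(-y)",v[0]/-v[1],"x at y=-70",v[2]+(-70-v[3])*v[0]/v[1])
for r in (221,223,225,250,252,254,256,258,260):
    x,s=cross(g[r,335:375],75);print(r,x[:1]+335, end=" ") 
    if len(x): print(ray("top",[(x[0]+335,r)],.066)[0,:2]*1000, ray("top",[(x[0]+335,r)],0)[0,:2]*1000)
# drawer rim: red-dominant mask by R-G
for n in("top","side"):
    im=eyes.get_image(n).astype(float);m=((im[...,0]-im[...,1])>0.35*im[...,0]).astype(np.uint8)
    m=cv2.morphologyEx(m,2,np.ones((3,3)))
    c=max(cv2.findContours(m,0,1)[0],key=cv2.contourArea);print(n,cv2.boundingRect(c))
    for z in(.062,0.): print(z,[np.round(x,1) for x in cv2.minAreaRect(np.float32(ray(n,c,z)[:,:2]*1000))],cv2.boxPoints(cv2.minAreaRect(np.float32(ray(n,c,z)[:,:2]*1000))).round(1).tolist())
E
```

```text
0 11 slope dx/d(-y) -0.11291065 x at y=-70 652.67413
1 11 slope dx/d(-y) -0.1188168 x at y=-70 636.2128
2 11 slope dx/d(-y) 0.02980514 x at y=-70 550.5379
3 11 slope dx/d(-y) -0.13290977 x at y=-70 534.9341
221 [356.72727273] [629.29293496 -55.8463211 ] [646.22557849 -63.00441719]
223 [357.06060606] [623.82912603 -56.72821796] [640.44140942 -63.93802241]
225 [363.1] [618.71789051 -72.83092342] [635.03048623 -80.98487968]
250 [355.72413793] [550.73090876 -53.12185437] [563.05721583 -60.12020648]
252 [354.1025641] [545.30855883 -48.85326768] [557.31693662 -55.60133925]
254 [353.02564103] [539.92581207 -46.02544724] [551.61858264 -52.60771488]
256 [352.18604651] [534.56586653 -43.82664594] [545.94436679 -50.279991  ]
258 [352.56410256] [529.27856088 -44.8264928 ] [540.34704993 -51.338462  ]
260 [358.33333333] [524.27360446 -59.96457941] [535.04863731 -67.36414182]
top (0, 119, 55, 361)
0.062 [array([444.3, 815.6]), array([972. , 163.3]), np.float64(8.4)] [[-48.29999923706055, 825.2999877929688], [-24.5, 663.7000122070312], [937.0, 805.9000244140625], [913.2000122070312, 967.5]]
0.0 [array([450. , 856.7]), array([1025.3,  172.3]), np.float64(8.4)] [[-69.69999694824219, 866.9000244140625], [-44.5, 696.5], [969.7999877929688, 846.5], [944.5999755859375, 1016.9000244140625]]
side (304, 256, 47, 41)
0.062 [array([629.1,  87.2]), array([109.2, 112.5]), np.float64(9.0)] [[566.4000244140625, 134.1999969482422], [584.0, 23.100000381469727], [691.7999877929688, 40.099998474121094], [674.2000122070312, 151.3000030517578]]
0.0 [array([593.2,  79. ]), array([115.6, 119.1]), np.float64(9.0)] [[526.7999877929688, 128.6999969482422], [545.4000244140625, 11.100000381469727], [659.5999755859375, 29.200000762939453], [641.0, 146.8000030517578]]
```

```bash
cat >> h.py <<'E'
def plan(x,y,z,yaw):   # yaw: world angle (deg) of tool y; prints one row (fractions)
    s=status.sense();R=s["eef_rot"];d=R.T@(np.array([x,y,z])-s["ee_pos"])
    t=np.arctan2(R[1,1],R[0,1])-np.radians(yaw)
    print("row",np.round([*(d/.2),t/.5],3),"at",s["ee_pos"].round(4),"yaw",np.degrees(np.arctan2(R[1,1],R[0,1])).round(2),"F",s["ft_force"].round(1),"w",round(s["width"],4),"t",s["clock"],"q",s["q"].round(2))
E
python3 - <<'E'
from h import *
g=cv2.cvtColor(eyes.get_image("top"),cv2.COLOR_RGB2GRAY).astype(float)
L=[]
for c in range(358,424):
    r,s=cross(g[250:280,c],75);L.append((c,r[-1]+250))
P=ray("top",L,0);v=cv2.fitLine(np.float32(P[:,:2]*1000),cv2.DIST_HUBER,0,.01,.01).ravel();print("outer base top view",v[0]/-v[1],v)
b=eyes.get_image("side");g=cv2.cvtColor(b,cv2.COLOR_RGB2GRAY).astype(float)
L=[]
for c in range(225,266):
    r,s=cross(g[240:300,c],60)
    if len(r):L.append((c,r[-1]+240))
P=ray("side",L,0);v=cv2.fitLine(np.float32(P[:,:2]*1000),cv2.DIST_HUBER,0,.01,.01).ravel();print("side +x outer base",v[0]/-v[1],v, "x at -70",v[2]+(-70-v[3])*v[0]/v[1],g[270:290,262].round())
E
```

```text
outer base top view -0.12167156 [ 1.2078082e-01  9.9267918e-01  5.2393903e+02 -1.5663632e+02]
side +x outer base -0.12404442 [ 1.2310095e-01  9.9239415e-01  6.4556024e+02 -1.2607177e+02] x at -70 652.5156 [ 44.  44.  44.  44.  43.  45.  45.  45.  44.  44.  55.  85. 120. 141.
 147. 146. 145. 145. 147. 150.]
```

>>> servo_tool(motion=[0,0,-0.95,-1,0,0,-0.95,-1,0,0,-0.95,-1,0,0,-0.95,-1,0,0,-0.95,-1,0,0,-0.95,-1,0,0,-0.95,-1], grip=-0.15)

```text
clock: 1.03
ee_pos: [0.2474, -0.5744, 0.4231]
eef_rot: [[0.617, 0.787, 0.002], [0.787, -0.617, -0.003], [-0.001, 0.003, -1.0]]
ft_force: [-0.1, -0.1, -0.4]
width: 0.049
gripper_force: 0.0
```

>>> servo_tool(motion=[1,-0.23,0,0,1,-0.23,0,0,1,-0.23,0,0,1,-0.23,0,0,1,-0.23,0,0,1,-0.23,0,0])

```text
clock: 1.53
ee_pos: [0.3385, -0.3804, 0.4209]
eef_rot: [[0.608, 0.794, 0.001], [0.794, -0.608, 0.003], [0.003, -0.001, -1.0]]
ft_force: [0.4, 0.2, -0.2]
width: 0.0486
gripper_force: 0.0
```

>>> servo_tool(motion=[1,-0.23,0,-0.6,1,-0.23,0,-0.6,1,-0.23,0,-0.6,1,-0.23,0,-0.6,1,-0.23,0,-0.6,1,-0.23,0,-0.6])

```text
clock: 2.03
ee_pos: [0.4239, -0.1943, 0.4205]
eef_rot: [[0.346, 0.938, 0.0], [0.938, -0.346, 0.003], [0.003, -0.001, -1.0]]
ft_force: [0.2, 0.2, 0.1]
width: 0.0492
gripper_force: 0.0
```

```bash
python3 -c "
from h import *
plan(.5985,.169,.40,9)"
```

```text
row [ 2.006  0.19   0.109 -1.021] at [ 0.4239 -0.1943  0.4205] yaw -20.25 F [0.2 0.2 0.1] w 0.0492 t 2.0333 q [ 0.73  0.05 -0.42  1.62  0.02  1.47 -0.04]
```

>>> servo_tool(motion=[1,0.1,0,-0.5,1,0.1,0,-0.5,1,0.1,0,-0.5,1,0.1,0,-0.5,1,0.1,0,-0.5,1,0.1,0,-0.5,1,0.1,0,-0.5])

```text
clock: 2.62
ee_pos: [0.5113, -0.0208, 0.4197]
eef_rot: [[0.109, 0.994, -0.003], [0.994, -0.109, 0.001], [0.001, -0.003, -1.0]]
ft_force: [-0.6, -0.7, -0.1]
width: 0.0489
gripper_force: 0.0
```

```bash
python3 -c "
from h import *
plan(.5985,.169,.40,9)"
```

```text
row [ 0.991  0.33   0.098 -0.534] at [ 0.5113 -0.0208  0.4197] yaw -6.29 F [-0.6 -0.7 -0.1] w 0.0489 t 2.6167 q [ 0.47  0.16 -0.6   1.52  0.09  1.49 -0.25]
```

>>> servo_tool(motion=[0.99,0.33,0.1,-0.53,0.99,0.33,0.1,-0.53,0.99,0.33,0.1,-0.53,0.99,0.33,0.1,-0.53,0.99,0.33,0.1,-0.53,0.99,0.33,0.1,-0.53,0.99,0.33,0.1,-0.53,0.99,0.33,0.1,-0.53])

```text
clock: 3.28
ee_pos: [0.5995, 0.1649, 0.4001]
eef_rot: [[-0.149, 0.989, -0.002], [0.989, 0.149, -0.002], [-0.001, -0.002, -1.0]]
ft_force: [0.4, -0.7, 0.6]
width: 0.0492
gripper_force: 0.0
```

```bash
python3 -c "
from h import *
plan(.5985,.169,.22,9)"
```

```text
row [ 0.022 -0.     0.9   -0.015] at [0.5995 0.1649 0.4001] yaw 8.58 F [ 0.4 -0.7  0.6] w 0.0492 t 3.2833 q [ 0.12  0.4  -0.7   1.3   0.26  1.53 -0.4 ]
```

>>> servo_tool(motion=[0.02,0,0.96,0,0.02,0,0.96,0,0.02,0,0.96,0,0.02,0,0.96,0,0.02,0,0.96,0,0.02,0,0.96,0,0.02,0,0.96,0])

```text
clock: 3.87
ee_pos: [0.5987, 0.1678, 0.2092]
eef_rot: [[-0.147, 0.989, -0.001], [0.989, 0.147, -0.002], [-0.001, -0.002, -1.0]]
ft_force: [0.3, 0.4, 0.8]
width: 0.0492
gripper_force: 0.0
```

```bash
python3 -c "
from h import *
plan(.5985,.169,.014,9)
a=eyes.get_image('side');cv2.imwrite('pics/s2.png',cv2.resize(a[150:350,200:460],None,fx=3,fy=3)[:,:,::-1])"
```

```text
row [ 0.007  0.002  0.976 -0.018] at [0.5987 0.1678 0.2092] yaw 8.48 F [0.3 0.4 0.8] w 0.0492 t 3.8667 q [ 0.12  0.51 -0.67  1.6   0.34  1.15 -0.48]
```

View pics/s2.png

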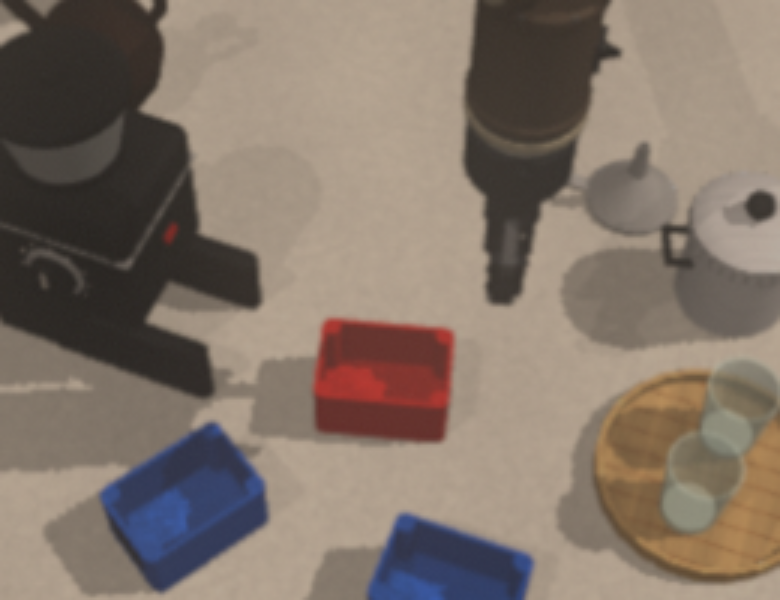

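The gripper hangs clear of everything behind the drawer's front, at about (500,250) in the crop, with the drawer at (385,380). Lowering now.

>>> servo_tool(motion=[0.01,0,0.97,0,0.01,0,0.97,0,0.01,0,0.97,0,0.01,0,0.97,0,0.01,0,0.97,0,0.01,0,0.97,0,0.01,0,0.97,0])

```text
clock: 4.5
ee_pos: [0.5997, 0.1725, 0.0168]
eef_rot: [[-0.15, 0.989, 0.001], [0.989, 0.15, 0.0], [-0.0, 0.001, -1.0]]
ft_force: [0.1, 0.4, 0.2]
width: 0.0492
gripper_force: 0.0
```

>>> servo_tool(motion=[-0.02,0,0,0,-0.04,0,0,0,-0.06,0,0,0,-0.07,0,0,0,-0.07,0,0,0])

```text
clock: 4.92
ee_pos: [0.6015, 0.1576, 0.0165]
eef_rot: [[-0.149, 0.989, 0.002], [0.989, 0.149, -0.0], [-0.001, 0.002, -1.0]]
ft_force: [0.2, 0.7, 0.1]
width: 0.0495
gripper_force: 0.0
```

```bash
python3 -c "
from h import *
plan(.5985,.169,.014,9)
for n in('top','side'):
    c=big(n,eyes.get_image(n));print(n,[np.round(x,1) for x in cv2.minAreaRect(np.float32(ray(n,c,.062)[:,:2]*1000))])"
```

```text
row [ 0.059 -0.006  0.012 -0.015] at [0.6015 0.1576 0.0165] yaw 8.56 F [0.2 0.7 0.1] w 0.0495 t 4.9167 q [ 0.06  0.72 -0.56  1.75  0.51  0.82 -0.6 ]
top [array([ 608.4, -119.9]), array([ 2.7, 13.8]), np.float64(89.3)]
side [array([616.2,  85.5]), array([ 78.2, 109. ]), np.float64(7.6)]
```

>>> servo_tool(motion=[-0.02,0,0.01,0,-0.035,0,0.01,0,-0.051,0.015,0.01,0.09,-0.068,0.029,0.01,0.18,-0.085,0.042,0.01,0.27,-0.103,0.055,0.01,0.36,-0.121,0.067,0.01,0.45,-0.141,0.078,0.01,0.54])

```text
clock: 5.68
ee_pos: [0.6202, 0.1331, 0.013]
eef_rot: [[0.121, 0.993, -0.0], [0.993, -0.121, 0.0], [0.0, -0.0, -1.0]]
ft_force: [0.6, -0.5, -0.1]
width: 0.0489
gripper_force: 0.0
```

```bash
python3 -c "
from h import *
plan(.5985,.169,.014,-6.95)
for n in('top','side'):
    a=eyes.get_image(n);c=big(n,a);print(n,[np.round(x,1) for x in cv2.minAreaRect(np.float32(ray(n,c,.062)[:,:2]*1000))])
    A=cv2.resize(a[180:280,260:420] if n=='top' else a[215:315,220:380],None,fx=3.5,fy=3,interpolation=2) 
    I=A if n=='top' else np.vstack([I,A])
cv2.imwrite('pics/3.png',I[:,:,::-1])"
```

```text
row [ 0.165 -0.13  -0.005  0.001] at [0.6202 0.1331 0.013 ] yaw -6.93 F [ 0.6 -0.5 -0.1] w 0.0489 t 5.6833 q [ 0.05  0.73 -0.49  1.72  0.45  0.81 -0.77]
top [array([580.5, 111.9]), array([35.9, 14.8]), np.float64(37.6)]
side [array([622.9,  60.4]), array([104.2,  91. ]), np.float64(83.5)]
```

View pics/3.png

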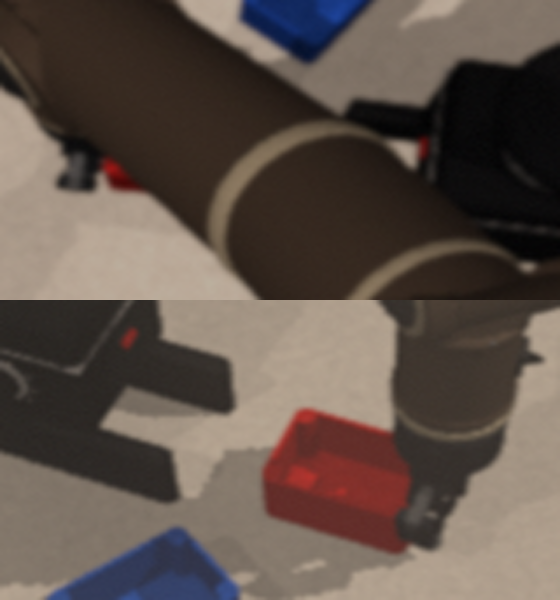

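Side view: the drawer has turned and its near wall now looks parallel to the cheek, with the tail at about (268,490) in the crop. Measuring its pose from the wall's lower edge.

```bash
cat >> h.py <<'E'
u=np.array([-.1211,-.9926]);v=np.array([.9926,-.1211]);M=np.array([595.1,-57.])
def G(P): D=P[:,:2]*1000-M;return np.c_[D@u,D@v]
def drawer(c0,c1):
    a=eyes.get_image("side").astype(float);m=a[...,0]-1.6*a[...,1]
    lo=[];
    for c in range(c0,c1):
        r,s=cross(m[225:310,c],0);r=r[s<0]
        if len(r):lo.append((c,r[-1]+225))
    P=G(ray("side",lo,0));l=cv2.fitLine(np.float32(P),cv2.DIST_HUBER,0,.01,.01).ravel();s=l[1]/l[0]
    tip=[]
    for r in range(240,300):
        x,q=cross(m[r,230:345],0);x=x[q>0]
        if len(x):tip.append((x[0]+230,r))
    T=G(ray("side",tip,.062));k=min(tip)
    print("angle",s,"side line y at x=-100:",l[3]+s*(-100-l[2]),"y at -60",l[3]+s*(-60-l[2]),"| tail rim max x",T[:,0].max(),"tail px",k)
E
python3 -c "
from h import *
drawer(304,332)"
```

```text
angle 0.00064289576 side line y at x=-100: 40.779808 y at -60 40.805523 | tail rim max x -66.23362147712754 tail px (np.float64(294.5807560137457), 272)
```

>>> servo_tool(motion=[-0.03,-0.001,0,0,-0.07,-0.003,0,0,-0.11,-0.005,0,0,-0.15,-0.007,0,0,-0.19,-0.008,0,0,-0.23,-0.01,0,0,-0.26,-0.012,0,0,-0.28,-0.013,0,0])

```text
clock: 6.5
ee_pos: [0.6108, 0.0765, 0.0133]
eef_rot: [[0.12, 0.993, -0.0], [0.993, -0.12, -0.001], [-0.001, -0.0, -1.0]]
ft_force: [-0.2, 0.5, -0.2]
width: 0.0491
gripper_force: 0.0
```

```bash
python3 -c "
from h import *
plan(.5985,.169,.014,-6.95)
s=status.sense();print(G(s['ee_pos'][None]))
a=eyes.get_image('side');cv2.imwrite('pics/4.png',cv2.resize(a[215:315,220:380],None,fx=5,fy=5,interpolation=2)[:,:,::-1])
drawer(285,308)"
```

```text
row [ 0.452 -0.117 -0.004  0.003] at [0.6108 0.0765 0.0133] yaw -6.88 F [-0.2  0.5 -0.2] w 0.0491 t 6.5 q [ 0.15  0.71 -0.5   1.77  0.45  0.78 -0.7 ]
[[-134.37525494   -0.56642182]]
angle 0.001615574 side line y at x=-100: 38.498913 y at -60 38.563538 | tail rim max x -6.508281608058262 tail px (np.float64(274.30120481927713), 264)
```

View pics/4.png

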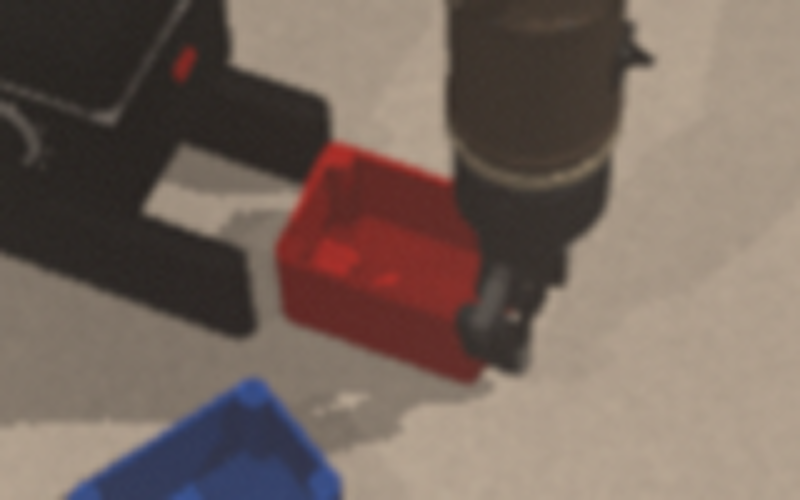

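The drawer is square, its tail is just short of the mouth, and it sits about 0.5 mm off the bay's middle line. Pushing in.

>>> servo_tool(motion=[-0.03,0,0,0,-0.06,0,0,0,-0.09,0,0,0,-0.12,0,0,0,-0.15,0,0,0,-0.18,0,0,0,-0.21,0,0,0,-0.21,0,0,0])

```text
clock: 7.27
ee_pos: [0.6058, 0.034, 0.0131]
eef_rot: [[0.121, 0.993, -0.0], [0.993, -0.121, -0.001], [-0.001, -0.0, -1.0]]
ft_force: [-1.3, -0.5, -0.3]
width: 0.0491
gripper_force: 0.0
```

```bash
python3 -c "
from h import *
plan(.5985,.169,.014,-6.95)
s=status.sense();print(G(s['ee_pos'][None]))
a=eyes.get_image('side');cv2.imwrite('pics/5.png',cv2.resize(a[215:315,220:380],None,fx=5,fy=5,interpolation=2)[:,:,::-1])"
```

```text
row [ 0.665 -0.118 -0.005  0.001] at [0.6058 0.034  0.0131] yaw -6.93 F [-1.3 -0.5 -0.3] w 0.0491 t 7.2667 q [ 0.22  0.7  -0.5   1.79  0.45  0.77 -0.63]
[[-91.66854375  -0.40079189]]
```

View pics/5.png

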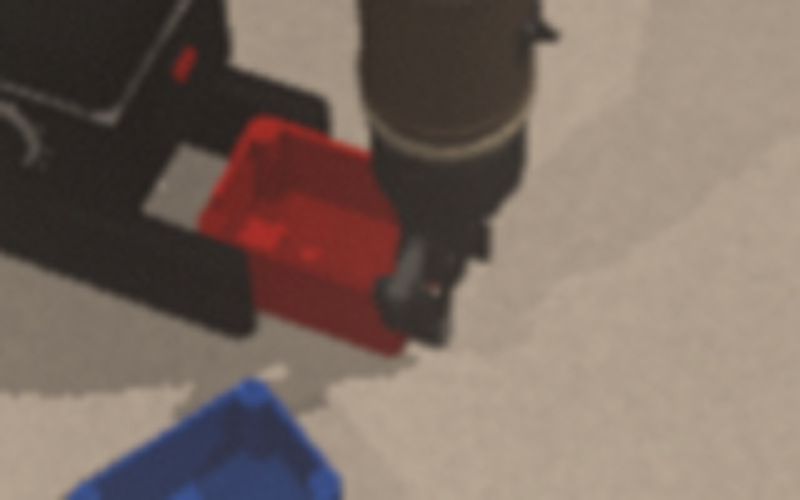

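The tail is between the cheeks with no sign of jamming. Continuing to near the end.

>>> servo_tool(motion=[-0.04,0,0,0,-0.085,0,0,0,-0.13,0,0,0,-0.175,0,0,0,-0.22,0,0,0,-0.26,0,0,0,-0.3,0,0,0,-0.33,0,0,0])

```text
clock: 7.98
ee_pos: [0.598, -0.0307, 0.0133]
eef_rot: [[0.12, 0.993, -0.0], [0.993, -0.12, -0.0], [-0.0, -0.0, -1.0]]
ft_force: [0.3, 0.8, -0.0]
width: 0.0489
gripper_force: 0.0
```

>>> servo_tool(motion=[-0.006,0,0,0,-0.012,0,0,0,-0.018,0,0,0,-0.024,0,0,0,-0.03,0,0,0,-0.036,0,0,0])

```text
clock: 8.48
ee_pos: [0.5973, -0.036, 0.0133]
eef_rot: [[0.118, 0.993, 0.0], [0.993, -0.118, 0.0], [0.0, 0.0, -1.0]]
ft_force: [0.7, 0.7, -1.0]
width: 0.0492
gripper_force: 0.0
```

```bash
python3 -c "
from h import *
s=status.sense();print(s['ft_force'],G(s['ee_pos'][None]))
a=eyes.get_image('side');cv2.imwrite('pics/6.png',cv2.resize(a[215:315,220:380],None,fx=5,fy=5,interpolation=2)[:,:,::-1])"
```

```text
[ 0.68003376  0.68445288 -0.97315421] [[-21.06750291  -0.34877423]]
```

View pics/6.png

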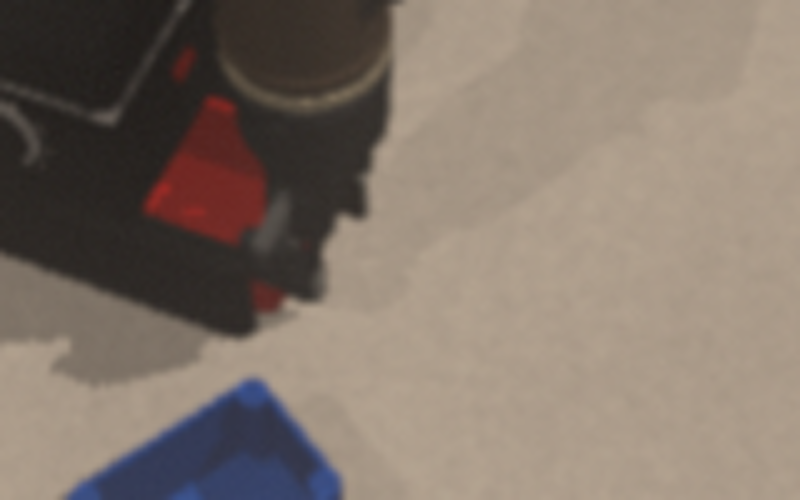

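About 7 mm of the drawer still shows outside the mouth. I'll creep forward until the force rises.

>>> servo_tool(motion=[-0.005,0,0,0,-0.01,0,0,0,-0.015,0,0,0,-0.02,0,0,0,-0.025,0,0,0,-0.025,0,0,0])

```text
clock: 9.03
ee_pos: [0.5972, -0.0391, 0.0136]
eef_rot: [[0.118, 0.993, 0.001], [0.993, -0.118, 0.003], [0.003, 0.001, -1.0]]
ft_force: [1.1, 5.9, -0.1]
width: 0.0493
gripper_force: 0.0
```

>>> servo_tool(motion=[-0.005,0,0,0,-0.01,0,0,0,-0.01,0,0,0,-0.01,0,0,0])

```text
clock: 9.37
ee_pos: [0.5972, -0.0391, 0.0137]
eef_rot: [[0.116, 0.993, 0.002], [0.993, -0.116, 0.005], [0.005, 0.001, -1.0]]
ft_force: [0.4, 11.5, -0.2]
width: 0.0492
gripper_force: 0.0
```

Contact at y=-0.0391: the force climbs to 11.5 N with no further travel, which fits the back wall. Backing off to check with both cameras.

>>> servo_tool(motion=[0.02,0,0,0,0.1,0,0,0,0.25,0,0,0,0.4,0,0,0,0.6,0,0,0,0.75,0,0,0,0.75,0,0,0])

```text
clock: 9.95
ee_pos: [0.6142, 0.1147, 0.0141]
eef_rot: [[0.11, 0.994, 0.002], [0.994, -0.11, 0.005], [0.006, 0.001, -1.0]]
ft_force: [-0.5, 0.5, 0.1]
width: 0.0495
gripper_force: 0.0
```

>>> servo_tool(motion=[0,0,-0.5,0,0,0,-1,0,0,0,-1,0,0,0,-1,0,0,0,-1,0,0,0,-1,0,0,0,-1,0])

```text
clock: 10.53
ee_pos: [0.6154, 0.105, 0.2157]
eef_rot: [[0.12, 0.993, 0.005], [0.993, -0.12, -0.0], [0.0, 0.005, -1.0]]
ft_force: [-0.4, -0.5, -1.7]
width: 0.049
gripper_force: 0.0
```

```bash
python3 -c "
from h import *
a=eyes.get_image('side');b=eyes.get_image('top')
I=np.hstack([cv2.resize(a[235:295,225:305],None,fx=5,fy=5,interpolation=2),cv2.resize(b[205:265,340:420],None,fx=5,fy=5,interpolation=2)])
cv2.imwrite('pics/7.png',(255*(I/255.)**.5).astype(np.uint8)[:,:,::-1])
m=a[...,0].astype(float)-1.6*a[...,1]
for r in range(270,282):
    x,s=cross(m[r,262:300],0);x=x[s<0]
    if len(x): print(r,x[-1]+262,G(ray('side',[(x[-1]+262,r)],0.0)).round(1))"
```

```text
270 277.1116504854369 [[-5.5 15.6]]
271 276.55940594059405 [[-5.5 19. ]]
272 276.1377777777778 [[-5.7 22.2]]
273 275.5778894472362 [[-5.7 25.6]]
274 274.96644295302013 [[-5.5 29. ]]
275 274.2995169082126 [[-5.1 32.4]]
276 273.11764705882354 [[-3.5 36.4]]
```

View pics/7.png

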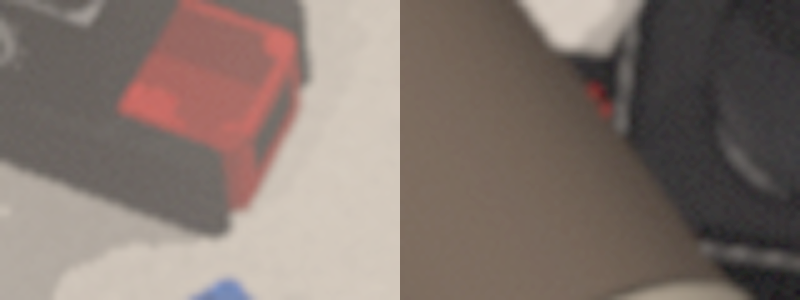

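The drawer is square in the bay, with its black front panel about 5 mm out in my frame. I'll check that against the cheek's front end in the same view.

```bash
python3 -c "
from h import *
a=eyes.get_image('side');g=cv2.cvtColor(a,cv2.COLOR_RGB2GRAY).astype(float)
for r in range(274,284):
    x,s=cross(g[r,255:295],90)
    if len(x): print(r,(x+255).round(1),G(ray('side',[(x[-1]+255,r)],0.0)).round(1))"
```

```text
274 [274.9] [[-5.2 29.1]]
275 [274.3] [[-5.1 32.4]]
276 [273.4] [[-4.1 36.1]]
277 [271.3] [[-0.3 41. ]]
278 [270.6] [[ 0.1 44.4]]
279 [256.4 270.6] [[-1.2 47.2]]
280 [259.3 270.5] [[-2.2 50. ]]
281 [261.8 269.8] [[-1.9 53.4]]
```

The cheek's front end measures -2.2 and the drawer's front -5.4. So the front stands about 3.2 mm out of the mouth, against 3 mm expected when fully home.

```bash
python3 -c "
from workcell import robot
print(robot.hand_in())"
```

```text
the job is handed in; nothing more can be done
None
```

The drawer was pushed square into the bay until it stopped against the back, its front about 3.2 mm out of the mouth by camera (3 mm expected); nothing else was touched as far as I could tell, and the job is handed in, though no verdict came back.

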